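# Turn the gem sorter's swing leaf over its spine

### The job

The gem sorter lies open like a book and its stiff swing leaf covers the left-hand tray, as the robot sees it. Put a fingertip under the leaf's thumb tab and push the leaf up and over the spine, laying it down gently, without a slap, until it lies fully flat on the right-hand tray, so that the left-hand stones can be got at. Do not grip anything, keep the sorter where it is, leave the stones in their wells and the things around the sorter alone, and take the hand away at the end.

Things in the scene. Friction and masses are not known exactly. Their poses are not given: they have to be found in the camera images.
- sorter: red plastic gem sorter, loose (about 0.6 kg), lying open like a book: two trays, each 180 (x) x 100 (y) x 34 mm high, 2 x 4 wells, with a 12 mm wide spine between them. Origin: centre of the underside, below the spine's middle. x along the spine (roughly away from the robot), y to the left-hand tray, z up. Outer tray walls at y = +-106 mm; a small flip latch hangs at x = 45, y = -115 mm (not needed)
- spine (a point): middle of the leaf's hinge axis, 36 mm above the sorter's underside; the axis runs along the sorter's x
- leaf (a joint): angle of the swing leaf about the spine: 0 = flat on the left-hand (+y) tray, pi/2 = upright, pi = flat on the right-hand (-y) tray; both ends are firm stops that give under 1 mm. The hinge is stiff: the leaf stays at whatever angle it is left and never falls by itself; a push of about 1 N at the tab turns it. It starts up to 0.25 rad ajar
- leaf_mid (a point): middle of the leaf, 55 mm from the hinge axis: a rigid flat plate reaching from 5 to 105 mm from the axis, 172 mm along it, 3 mm thick, mid-thickness on the axis (lying flat its faces are 34.5 and 37.5 mm above the shelf); whitish frame with a clear window. Axes at joint 0 as the sorter's; they turn with the leaf
- tab (a point): outermost edge of the leaf's thumb tab, mid-thickness: 130 mm from the hinge axis, at sorter x = -45 mm. The tab is 46 mm wide, 3 mm thick, and juts 24 mm beyond the tray's outer wall, with free space under it down to the shelf. Its y axis points outward from the hinge, its z axis is the leaf's normal (up at joint 0)
- azurite: lump of dark blue azurite, about 60 mm across and 40 mm high, origin under it; stands beyond the sorter
- dome: glass dome 112 mm high on a round wooden base 96 mm across, over a turquoise nugget, origin under its centre; stands beyond the sorter
- pick: stainless steel dental pick, 165 mm long, 7 mm thick, lying between the robot and the sorter, origin under its middle, x along it
- finger_pad: teal hard silicone finger pad, 45 x 22 x 7 mm, lying between the robot and the sorter, origin under it
- stone_a: loose stone about 26 mm across and 16 to 20 mm high, in a well of the left-hand tray, origin under it
- stone_b: loose stone about 26 mm across and 16 to 20 mm high, in a well of the left-hand tray, origin under it
- stone_c: loose stone about 26 mm across and 16 to 20 mm high, in a well of the right-hand tray, origin under it
- stone_d: loose stone about 26 mm across and 16 to 20 mm high, in a well of the right-hand tray, origin under it
There are look-alikes about, which are no part of the job. Of the things that look like the stone_c, take the one that is farthest from the robot's base at the start. Leave any yellow look-alike of the stone_d alone.

How it is judged:
By the outcome, as a careful person would: the job done as asked, in the order asked, and still so for the second after the job is handed in, with the robot touching nothing.
It also fails if it takes over 38 s, if anything falls off the work surface, if the arm or the gripper's body presses on something with over 40 N, if the wrist force passes 120 N, or if a joint passes its speed limit or range.

### The arm

A 6-joint arm with a two-finger parallel gripper is mounted at the origin on the work surface. World frame = base frame: x ahead of the robot, y to its left, z up, the work surface at z = 0. Lengths are in m, angles in degrees, forces in N, time in s.
With the tool pointing down it reaches from about 0.4 to 0.825 m from the base axis. Payload 7 kg.
Tool frame: the origin (TCP) lies at the centre of the arm's flange, where the gripper is bolted on; the fingertips stand 178 mm ahead of it and the grasp point (between the pads) lies 159 mm ahead of it (ctrl.hold_point_z is the distance from the TCP to the grasp point, in m); z points along the fingers, y is the line along which they close (so a half turn about z gives the same grasp; the last joint's range is limited). The gripper opens to 88 mm and grips with 3 to 60 N. Pads are 19 mm wide; open, the fingers measure 130 mm over their backs; the gripper's body (78 mm by 193 mm) begins 47 mm behind the grasp point.
Start: joints at [88.642, 20.546, 0.682, 0, -70.136, -16.507], TCP at [0.207, 0.642, 0.405] pointing down, gripper open.
Joint ranges: [-176.03, 176.03], [-82.01, 121.73], [-58.28, 71.71], [-173.87, 95.51], [-174.79, -0.11], [-173.66, 173.66]. Speed limits (degrees/s): [136.94, 136.94, 172.46, 180, 180, 180].

### API

Orientations are given as [roll, pitch, yaw] about the fixed x, y, z axes, in that order (R = Rz(yaw) Ry(pitch) Rx(roll)).
In Python, from plant import ctrl gives the robot as it stands.
- The arm moves only by the shell command python3 -m inch 'ROWS'. ROWS is JSON, one flat list of numbers, 7 for each row, row after row: the closure, from 0 (fully open) to 1 (shut), then the shift along the tool's x, y, z in mm, then the turn, a rotation vector about the tool's x, y, z in degrees. In form: [hand, x, y, z, wx, wy, wz, hand, x, y, z, wx, wy, wz, ...]. A call has 1 to 5 rows; each row is the pose to reach, as a shift and turn from the pose commanded when the call began, along the tool's axes at that moment; what a row does not reach only later rows make up. A row lasts 1/10 s, in which the tool goes at most 50 mm and 8.59 degrees, less where a joint would pass 70% of its speed; a pose out of reach is approached as far as the arm can. A call with a gripper value outside its range is refused whole. The fingers move at their own pace and stop on an object; the grip force is fixed at half the most. Time passes only in rows, so rows that repeat a pose let the fingers close. It gives the time, the measured TCP pose, the force, the opening and the grip force at its end, in the units of the state.
- ctrl.get_obs(): the state, without advancing time (a new reading comes with each control period).
- ctrl.snapshot(name): name is "scene" or "top" or "wrist"; returns a dict with "frame" (384x512x3 uint8, red, green, blue), "K" (3x3 intrinsics, pixels), "R" (3x3) and "t" (3): a world point X has camera coordinates R X + t. Camera axes: x right, y down, z forward; pixel columns grow to the right and rows downward; lengths in m; the calibration is good to about 2 mm. A picture is of the moment at which its call begins. There is no depth.
- ctrl.close_job(): hands the job in; it is judged then, once.
Trained networks look in a picture, given as the dict that the camera call returned (one of the last four; its "shot" number tells which), for a name from the list of things; names that differ only in an ending like _2 or _b are one class to them, and where a whole thing is asked for, a point or a joint stands for the part that bears it (a point fixed in the world has none). Each returns a list of dicts, best first, with "p" (0 to 1); they miss things now and then, are a little off and sometimes report something else, mostly with a low value. They report only what shows in the picture. A call takes as long as a camera call. They do not tell look-alikes from the thing itself.
- ctrl.recognise(picture, thing): "location" ([x, y, z] in m, in world coordinates, good to about 4 mm: the middle of the surface that is visible of it).
- ctrl.trace(picture, thing): "pixels" (384x512 bool, what is visible of it).
- ctrl.mark_of(picture, thing): "location" ([x, y, z] in m, in world coordinates, good to about 4 mm: a listed point, or the origin of a listed thing).
The state is a dict: "clock": time; "joint_pos": joint angles; "qvel": joint speeds; "tau": joint torques, N m; "tool_pos": TCP position; "orientation": TCP orientation; "force": force on the tool from outside, world axes, zero at the start; "moment": the same for the moment, N m; "opening": finger opening in m; "gripper_force": force on a finger pad.
Only numpy, scipy, OpenCV 4.12 (cv2) and the standard library are available. Lean on these libraries where they do the work, as an engineer would, in place of code of your own. Each camera call takes 0.05 s, during which the arm holds its last target. There are 200 camera calls.

## Working session

There is one attempt and no reset: what is moved stays moved. The work goes in short steps, Python scripts to look and compute and a shell command to move; the robot and the scene stay as the last step left them, time stands still between calls to the robot, and variables do not carry over. Pictures are saved under pics/ and viewed, at most 10 in all, crops included, and the job is handed in when it is done.

```bash
mkdir -p pics; ls
python3 - <<'E'
from plant import ctrl
import cv2,numpy as np
for n in ["scene","top"]:
    s=ctrl.snapshot(n); cv2.imwrite(f"pics/{n}0.png",cv2.cvtColor(s["frame"],cv2.COLOR_RGB2BGR))
    print(n,(-s["R"].T@s["t"]).round(3))
    for k in ["sorter","spine","leaf_mid","tab","azurite","dome","pick","finger_pad"]:
        print(k,[(np.round(d["location"],3).tolist(),round(d["p"],2)) for d in ctrl.mark_of(s,k)[:3]])
o=ctrl.get_obs();print(o)
E
```

```text
pics
scene [1.306 0.173 0.762]
sorter [([0.63, 0.102, 0.001], 0.66)]
spine [([0.629, 0.102, 0.036], 0.6)]
leaf_mid [([0.642, 0.149, 0.042], 0.72), ([0.628, 0.099, 0.038], 0.61)]
tab [([0.622, 0.233, 0.051], 0.94), ([0.8, 0.099, 0.002], 0.43)]
azurite [([0.751, 0.003, -0.002], 0.67)]
dome [([0.801, 0.101, -0.001], 0.97)]
pick [([0.44, 0.027, -0.002], 0.63), ([0.489, 0.17, -0.0], 0.55), ([0.715, 0.161, 0.005], 0.28)]
finger_pad [([0.486, 0.165, 0.001], 0.49)]
top [0.465 0.019 0.794]
sorter [([0.625, 0.1, -0.002], 0.94)]
spine [([0.628, 0.095, 0.039], 0.81)]
leaf_mid [([0.641, 0.151, 0.045], 0.58)]
tab [([0.618, 0.238, 0.053], 0.64)]
azurite [([0.754, 0.001, -0.001], 0.58)]
dome [([0.799, 0.105, 0.0], 0.96)]
pick [([0.443, 0.03, -0.003], 0.56)]
finger_pad [([0.488, 0.167, 0.002], 0.78)]
{'clock': 0.9, 'joint_pos': array([ 8.86418795e+01,  2.05456804e+01,  6.81936052e-01, -6.69677901e-04,
       -7.01354250e+01, -1.65075655e+01]), 'qvel': array([ 0.06237409,  0.03274953, -0.04474952,  0.0809679 ,  0.09333151,
        0.05870674]), 'tau': array([ 8.57073337e-04, -5.82355571e+01,  2.93311143e+01,  7.00252175e+00,
        1.26658083e-02, -4.90368407e-06]), 'tool_pos': array([0.2070824 , 0.64242575, 0.40466664]), 'orientation': array([-1.79999383e+02,  8.39893898e-04, -1.78659136e+01]), 'force': array([0.6815196 , 0.89822925, 0.74321876]), 'moment': array([-0.0283607 , -0.00223906, -0.00371287]), 'gripper_force': 0.0, 'opening': 0.08776340165792612}
```

View pics/scene0.png

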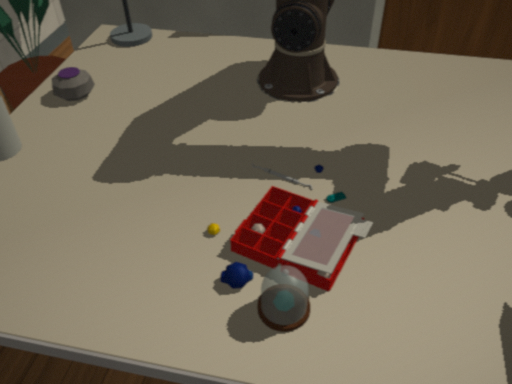

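View pics/top0.png

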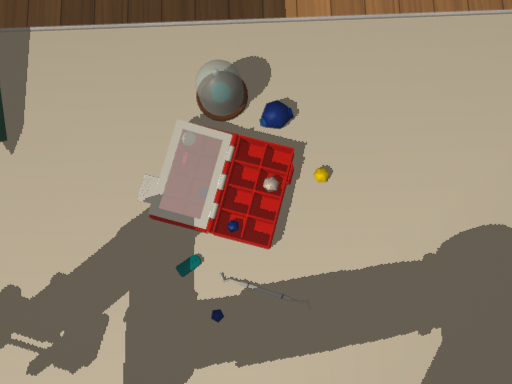

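The scene shows the sorter at about (300,238) with the leaf on the +y tray and the tab at (362,228). In the top view the tab is at (149,187) and the spine runs from (213,235) to (235,137), so the yaw is about -15°. No stone gets touched. The blue loose stone at top (217,315) and the yellow one at (321,175) lie outside the sorter, so they are the look-alikes. The white and blue stones in the wells at (271,184) and (233,226) are the real ones.

The tab is about 50 mm up. I'll come in with closed fingers, tilted 40° below horizontal, from the +y side.

```bash
cat > h.py <<'E'
import numpy as np
from scipy.spatial.transform import Rotation as Ro
from plant import ctrl
import json,os
S=dict(o=[0.628,0.100],yaw=-15.5,phi0=0.12)
if os.path.exists("s.json"): S.update(json.load(open("s.json")))
TIP=0.178
def fr():
    a=np.radians(S["yaw"]); xs=np.array([np.cos(a),np.sin(a),0]); ys=np.array([-np.sin(a),np.cos(a),0]); return xs,ys
def world(x,y,z):
    xs,ys=fr(); return np.array([*S["o"],0])+xs*x+ys*y+np.array([0,0,z])
def pose(C,th,flip=1):
    """C=(y,z) tip centre in sorter frame, th deg below horizontal -> TCP pos, R"""
    xs,ys=fr(); t=np.radians(th); d=-np.cos(t)*ys-np.sin(t)*np.array([0,0,1])
    y=flip*xs; R=np.c_[np.cross(y,d),y,d]
    return world(-.045,*C)-TIP*d,R
def contact(phi,th,ins=.014,rho=.118,gap=0):
    """tip centre for leaf angle phi, finger touching underside (gap>0: clear of it)"""
    t=np.radians(th); e=np.array([np.cos(phi),np.sin(phi)]); u=np.array([-e[1],e[0]]); H=np.array([0,.036])
    d=-np.array([np.cos(t),np.sin(t)]); n=np.array([-np.sin(t),np.cos(t)])
    if phi<t: C=H+.130*e-.0015*u+ins*d-(.0095+gap)*n
    else:
        k=np.cos(phi-t); C=H-(.0015+.0095*abs(k)+gap)*u
        # contacting corner at radius rho
        cor=.0095*n*np.sign(k); C=C+(rho-cor@e)*e
    return C
def cur():
    o=ctrl.get_obs(); return np.array(o["tool_pos"]),Ro.from_euler("xyz",o["orientation"],degrees=True).as_matrix(),o
def delta(p,R,ref=None):
    p0,R0=ref if ref else cur()[:2]
    return np.r_[R0.T@(p-p0)*1e3, Ro.from_matrix(R0.T@R).as_rotvec(degrees=True)]
E
python3 - <<'E'
from h import *
np.set_printoptions(suppress=True,precision=1)
for f in (1,-1):
    C=contact(S["phi0"],40)
    t=np.radians(40);b=np.array([np.cos(t),np.sin(t)])
    p,R=pose(C+.08*b+[0,.03],40,f); print(C*1e3,p*1e3,delta(p,R))
E
```

```text
[124.6  33.8] [670.8 422.6 229.6] [508.8  67.  175.  -40.1 -38.4 -85.9]
[124.6  33.8] [670.8 422.6 229.6] [508.8  67.  175.  -38.   39.6  81.5]
```

```bash
python3 -m inch '[1,180,20,60,-12,-11,-26, 1,180,20,60,-12,-11,-26, 1,180,20,60,-12,-11,-26, 1,180,20,60,-12,-11,-26, 1,180,20,60,-12,-11,-26]'
python3 - <<'E'
from h import *
np.set_printoptions(suppress=True,precision=1)
print(cur()[2]["joint_pos"])
for f in (1,-1):
    t=np.radians(40);b=np.array([np.cos(t),np.sin(t)])
    p,R=pose(contact(S["phi0"],40)+.08*b+[0,.03],40,f); print(delta(p,R))
E
```

```text
clock: 1.4
tool_pos: [0.3768, 0.5655, 0.341]
orientation: [170.4, 13.5, 7.0]
force: [-1.1, 0.1, -0.9]
opening: 0.0533
gripper_force: 0.0
[ 70.3  28.6   7.   -7.6 -83.2  29.7]
[292.8 167.8  73.3 -27.6 -26.9 -60.3]
[292.8 167.8  73.3 -30.6  31.3 112.8]
```

```bash
python3 -m inch '[1,290,165,70,-28,-27,-60, 1,290,165,70,-28,-27,-60, 1,290,165,70,-28,-27,-60, 1,290,165,70,-28,-27,-60, 1,290,165,70,-28,-27,-60]'
python3 - <<'E'
from h import *
np.set_printoptions(suppress=True,precision=1)
print(cur()[2]["joint_pos"])
t=np.radians(40);b=np.array([np.cos(t),np.sin(t)])
p,R=pose(contact(S["phi0"],40)+.08*b+[0,.03],40,1); print(delta(p,R))
E
```

```text
clock: 1.9
tool_pos: [0.5883, 0.466, 0.2651]
orientation: [169.0, 36.5, 43.2]
force: [0.2, 0.7, -0.0]
opening: 0.0134
gripper_force: 0.0
[  54.3   45.    17.5    4.4 -100.2   81.8]
[ 45.5  84.5  27.1 -10.7 -10.8 -23.9]
```

```bash
python3 -m inch '[1,45,84,27,-10.7,-10.8,-24, 1,45,84,27,-10.7,-10.8,-24, 1,45,84,27,-10.7,-10.8,-24, 1,45,84,27,-10.7,-10.8,-24, 1,45,84,27,-10.7,-10.8,-24]'
python3 - <<'E'
from h import *
import cv2
np.set_printoptions(suppress=True,precision=1)
print(cur()[2]["joint_pos"])
t=np.radians(40);b=np.array([np.cos(t),np.sin(t)])
p,R=pose(contact(S["phi0"],40)+.08*b+[0,.03],40,1); print(delta(p,R))
for n in ["wrist","top","scene"]:
    s=ctrl.snapshot(n); cv2.imwrite(f"pics/{n}1.png",cv2.cvtColor(s["frame"],cv2.COLOR_RGB2BGR))
    for k in ["sorter","spine","leaf_mid","tab"]:
        print(n,k,[((1e3*np.array(d["location"])),round(d["p"],2)) for d in ctrl.mark_of(s,k)[:2]])
E
```

```text
clock: 2.4
tool_pos: [0.6682, 0.423, 0.229]
orientation: [179.9, 50.0, 74.3]
force: [-0.1, -0.1, 0.2]
opening: 0.0001
gripper_force: 0.0
[  50.3   52.1   17.7   18.7 -102.4  110.1]
[-0.3  2.5 -0.6 -0.   0.  -0.1]
wrist sorter [(array([630.1,  95.1,  -1.2]), 0.82)]
wrist spine []
wrist leaf_mid [(array([644. , 149.3,  44.2]), 0.56)]
wrist tab [(array([615.7, 234.8,  54.9]), 0.72)]
top sorter [(array([626.9,  98.9,   0.9]), 0.75)]
top spine [(array([628.4,  95.3,  38.4]), 0.6)]
top leaf_mid [(array([639.7, 146.5,  45.1]), 0.77)]
top tab [(array([618.5, 236. ,  53.9]), 0.81), (array([551.6,  82.2,   3.9]), 0.48)]
scene sorter [(array([631.2, 101. ,   1.7]), 0.87), (array([557.4,  83. ,   0.5]), 0.4)]
scene spine [(array([627.8, 101. ,  37.4]), 0.72)]
scene leaf_mid [(array([643.5, 150.8,  42.6]), 0.72)]
scene tab [(array([623.5, 234.1,  51.1]), 0.64)]
```

View pics/wrist1.png

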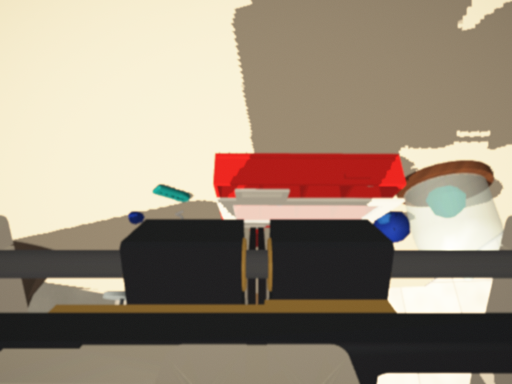

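```bash
echo '{"o":[0.629,0.0992],"yaw":-15.2,"phi0":0.13}'>s.json
python3 - <<'E'
from h import *
np.set_printoptions(suppress=True,precision=1)
t=np.radians(40);b=np.array([np.cos(t),np.sin(t)])
for k in (.06,.03,0):
    C=contact(S["phi0"],40,gap=.006)+k*b
    p,R=pose(C,40,1); print(C*1e3,delta(p,R))
E
```

```text
[174.3  69.1] [28.3  1.9 39.6 -0.3 -0.1 -0.4]
[151.3  49.8] [28.2  2.1 69.6 -0.3 -0.1 -0.4]
[128.3  30.5] [28.1  2.2 99.6 -0.3 -0.1 -0.4]
```

```bash
python3 -m inch '[1,28,2,40,0,0,0, 1,28,2,40,0,0,0, 1,28,2,60,0,0,0, 1,28,2,80,0,0,0, 1,28,2,80,0,0,0]'; python3 -m inch '[1,0,0,10,0,0,0, 1,0,0,20,0,0,0, 1,0,0,20,0,0,0]'
python3 - <<'E'
from h import *
import cv2
np.set_printoptions(suppress=True,precision=1)
p,R=pose(contact(S["phi0"],40,gap=.006),40,1); print(delta(p,R))
s=ctrl.snapshot("scene")
K=s["K"]
def px(X):
    c=s["R"]@X+s["t"]; q=K@c; return q[:2]/q[2]
im=cv2.cvtColor(s["frame"],cv2.COLOR_RGB2BGR)
p0,R0,o=cur(); tip=p0+TIP*R0[:,2]; print(tip*1e3,px(tip),o["joint_pos"])
cx,cy=px(tip).astype(int)
w=cv2.resize(im[cy-60:cy+60,cx-80:cx+80],None,fx=5,fy=5,interpolation=cv2.INTER_CUBIC)
cv2.imwrite("pics/s2.png",w)
for n in ["scene","top","wrist"]:
    s=ctrl.snapshot(n); print(n,[(np.array(d["location"])*1e3,round(d["p"],2)) for d in ctrl.mark_of(s,"tab")[:1]])
E
```

```text
clock: 3.65
tool_pos: [0.6584, 0.3794, 0.1572]
orientation: [180.0, 50.0, 74.3]
force: [-0.5, -0.2, -0.2]
opening: 0.0005
gripper_force: 0.0
clock: 3.95
tool_pos: [0.6543, 0.3653, 0.1442]
orientation: [179.9, 49.9, 74.2]
force: [0.1, 0.1, 0.4]
opening: 0.0006
gripper_force: 0.0
[ 0.3  0.3 -1.4 -0.3 -0.1 -0.4]
[618.  234.7  30.1] [366.8 236.1] [ 48.5  52.6   6.4  19.5 -90.6 107.5]
scene [(array([622.8, 234.2,  51. ]), 0.82)]
top [(array([621.3, 234.4,  52.6]), 0.67)]
wrist [(array([620.9, 233.5,  54.5]), 0.71)]
```

View pics/s2.png

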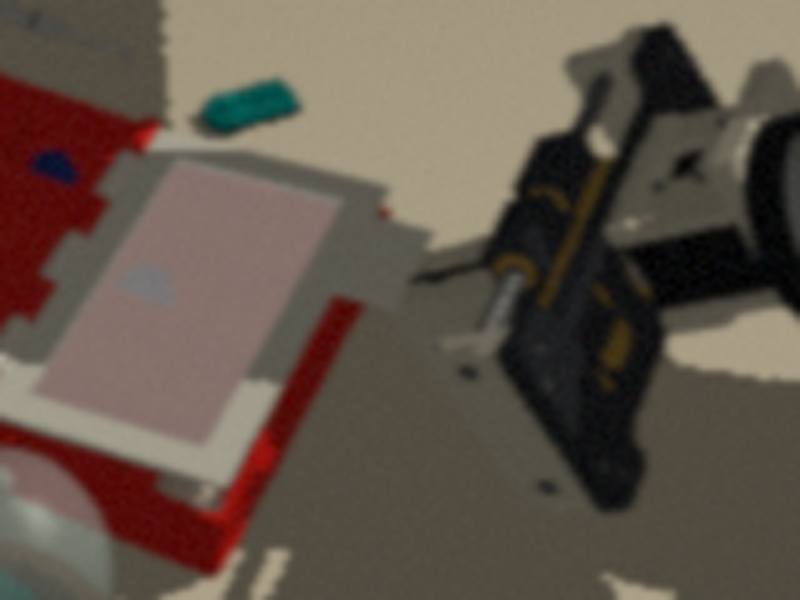

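Fingers are under the tab, which is at crop (400,250), and nothing touches. Next I'll plan the arc.

```bash
cat > plan.py <<'E'
from h import *
import sys
np.set_printoptions(suppress=True,precision=1,linewidth=120)
def thf(phi): return max(40,np.degrees(phi)/2)
def plan(phis,gap=-.001,calls=2):
    ref=None
    for i in range(0,len(phis),5):
        for ph in phis[i:i+5]:
            p,R=pose(contact(ph,thf(ph),rho=.116,gap=gap),thf(ph)); print(round(ph,2),delta(p,R,ref))
        ref=(p,R); print()
if __name__=="__main__":
    a,b,n=map(float,sys.argv[1:4]); plan(np.linspace(a,b,int(n)))
E
python3 plan.py .13 .67 10
```

```text
0.13 [-6.9  0.3  0.  -0.2 -0.2 -0.4]
0.19 [-13.5   0.3  -4.1  -0.2  -0.2  -0.4]
0.25 [-20.4   0.3  -7.8  -0.2  -0.2  -0.4]
0.31 [-27.5   0.4 -11.   -0.2  -0.2  -0.4]
0.37 [-34.8   0.4 -13.9  -0.2  -0.2  -0.4]

0.43 [-7.4 -0.  -2.4  0.   0.   0. ]
0.49 [-15.   -0.   -4.3   0.    0.    0. ]
0.55 [-22.6  -0.   -5.8   0.    0.    0. ]
0.61 [-30.4   0.   -6.8   0.    0.    0. ]
0.67 [-38.2  -0.   -7.3   0.    0.    0. ]
```

```bash
python3 -m inch '[1,-7,0,0,0,0,0, 1,-13.5,0,-4,0,0,0, 1,-20.5,0,-8,0,0,0, 1,-27.5,0,-11,0,0,0, 1,-35,0,-14,0,0,0]'; python3 -m inch '[1,-7.5,0,-2.5,0,0,0, 1,-15,0,-4.5,0,0,0, 1,-22.5,0,-6,0,0,0, 1,-30.5,0,-7,0,0,0, 1,-38,0,-7.5,0,0,0]'
python3 - <<'E'
from h import *
import cv2
for n in ["scene","top"]:
    s=ctrl.snapshot(n); print(n,[[(k,(np.array(d["location"])*1e3).round(),round(d["p"],2)) for d in ctrl.mark_of(s,k)[:1]] for k in("tab","sorter","leaf_mid")])
    if n=="scene": cv2.imwrite("pics/s3.png",cv2.cvtColor(cv2.resize(s["frame"][120:340,180:460],None,fx=2.7,fy=2.7),cv2.COLOR_RGB2BGR))
print("expected tab",[world(-.045,.13*np.cos(p),.036+.13*np.sin(p)).round(3) for p in (.55,.6,.67)])
E
python3 plan.py .73 1.27 10
```

```text
clock: 4.8
tool_pos: [0.6514, 0.3546, 0.1815]
orientation: [179.8, 49.8, 74.2]
force: [0.6, -0.4, -1.1]
opening: 0.0004
gripper_force: 0.3
clock: 5.3
tool_pos: [0.6462, 0.3363, 0.215]
orientation: [179.8, 49.9, 74.2]
force: [-0.6, -0.3, -1.0]
opening: 0.0005
gripper_force: 0.3
scene [[('tab', array([614., 204., 119.]), 0.74)], [('sorter', array([631.,  99.,   2.]), 0.67)], [('leaf_mid', array([640., 140.,  71.]), 0.61)]]
top [[('tab', array([613., 210., 123.]), 0.94)], [('sorter', array([629., 100.,  -2.]), 0.96)], [('leaf_mid', array([640., 136.,  74.]), 0.74)]]
expected tab [array([0.615, 0.218, 0.104]), array([0.614, 0.215, 0.109]), array([0.612, 0.209, 0.117])]
0.73 [-7.6  0.7 -0.5 -0.3 -0.1 -0.4]
0.79 [-14.6   0.8  -0.1  -0.3  -0.1  -0.4]
0.85 [-21.5   0.8   0.7  -0.3  -0.1  -0.4]
0.91 [-28.3   0.8   1.9  -0.3  -0.1  -0.4]
0.97 [-35.1   0.9   3.6  -0.3  -0.1  -0.4]

1.03 [-6.7  0.   2.   0.   0.   0. ]
1.09 [-13.2  -0.    4.5   0.    0.    0. ]
1.15 [-19.5  -0.    7.3   0.    0.    0. ]
1.21 [-25.7  -0.   10.5   0.    0.    0. ]
1.27 [-31.7   0.   14.1   0.    0.    0. ]
```

View pics/s3.png

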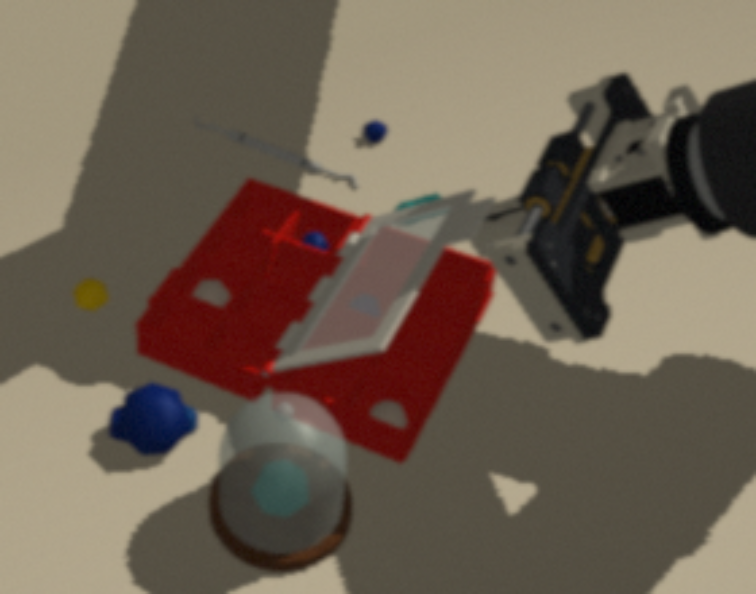

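Leaf is rising as planned: about 0.67 rad, with the tab at (475,205) on the fingertip, and the sorter hasn't moved. Carrying on.

```bash
python3 -m inch '[1,-7.5,0.5,-0.5,0,0,0, 1,-14.5,0.8,0,0,0,0, 1,-21.5,0.8,0.7,0,0,0, 1,-28.5,0.8,2,0,0,0, 1,-35,0.8,3.6,0,0,0]'; python3 -m inch '[1,-6.7,0,2,0,0,0, 1,-13.2,0,4.5,0,0,0, 1,-19.5,0,7.3,0,0,0, 1,-25.7,0,10.5,0,0,0, 1,-31.7,0,14,0,0,0]'; 
python3 plan.py 1.33 1.87 10
```

```text
clock: 6.2
tool_pos: [0.6401, 0.3115, 0.2396]
orientation: [179.8, 49.8, 74.2]
force: [0.0, 0.6, -0.1]
opening: 0.0005
gripper_force: 0.3
clock: 6.7
tool_pos: [0.6316, 0.2816, 0.2543]
orientation: [179.8, 49.9, 74.2]
force: [0.2, 0.5, 0.0]
opening: 0.0003
gripper_force: 0.3
1.33 [-5.   0.4  3.8 -0.3 -0.1 -0.4]
1.39 [-10.5   0.4   8.1  -0.3  -0.1  -0.4]
1.45 [-20.5   0.5  12.4  -0.3   1.4  -0.4]
1.51 [-30.8   0.6  17.2  -0.3   3.1  -0.4]
1.57 [-40.9   0.7  22.5  -0.2   4.8  -0.4]

1.63 [-10.1  -0.    4.8   0.    1.7   0. ]
1.69 [-20.   -0.   10.1   0.    3.4   0. ]
1.75 [-29.5   0.   15.8   0.    5.2   0. ]
1.81 [-38.6   0.   21.9   0.    6.9   0. ]
1.87 [-47.4   0.   28.4   0.    8.6   0. ]
```

```bash
python3 -m inch '[1,-5,0.4,4,0,0,0, 1,-10.5,0.4,8,0,0,0, 1,-20.5,0.5,12.5,0,1.5,0, 1,-31,0.6,17,0,3,0, 1,-41,0.7,22.5,0,5,0]'; python3 -m inch '[1,-10,0,5,0,1.7,0, 1,-20,0,10,0,3.4,0, 1,-29.5,0,16,0,5.2,0, 1,-38.5,0,22,0,6.9,0, 1,-47.5,0,28.5,0,8.6,0]'; 
python3 plan.py 1.93 2.47 10
python3 - <<'E'
from h import *
import cv2
for n in ["scene","top"]:
    s=ctrl.snapshot(n); print(n,[[(k,(np.array(d["location"])*1e3).round(),round(d["p"],2)) for d in ctrl.mark_of(s,k)[:1]] for k in("tab","sorter","leaf_mid")])
    if n=="scene": cv2.imwrite("pics/s4.png",cv2.cvtColor(cv2.resize(s["frame"][120:340,180:460],None,fx=2.7,fy=2.7),cv2.COLOR_RGB2BGR))
print("expected tab",[world(-.045,.13*np.cos(p),.036+.13*np.sin(p)).round(3) for p in (1.75,1.87)])
E
```

```text
clock: 7.2
tool_pos: [0.6204, 0.2391, 0.2715]
orientation: [179.8, 44.7, 74.2]
force: [-0.2, 1.1, -0.1]
opening: 0.0005
gripper_force: 0.2
clock: 7.7
tool_pos: [0.6058, 0.1872, 0.2847]
orientation: [179.8, 36.1, 74.3]
force: [0.2, 0.7, 0.1]
opening: 0.0002
gripper_force: 0.2
1.93 [-8.7  0.6  5.1 -0.2  1.4 -0.4]
1.99 [-17.7   0.6  10.9  -0.1   3.1  -0.4]
2.05 [-26.3   0.7  17.1  -0.1   4.8  -0.4]
2.11 [-34.6   0.8  23.7  -0.1   6.6  -0.5]
2.17 [-42.5   0.9  30.6  -0.1   8.3  -0.5]

2.23 [-8.4 -0.   6.   0.   1.7 -0. ]
2.29 [-16.5   0.   12.4   0.    3.4  -0. ]
2.35 [-24.2   0.   19.1   0.    5.2   0. ]
2.41 [-31.4   0.   26.    0.    6.9  -0. ]
2.47 [-38.3   0.   33.3   0.    8.6  -0. ]

scene [[], [('sorter', array([629.,  99.,   5.]), 0.66)], [('leaf_mid', array([623.,  82.,  89.]), 0.84)]]
top [[('tab', array([571.,  72., 158.]), 0.72)], [('sorter', array([626.,  96.,  -1.]), 0.69)], [('leaf_mid', array([620.,  81.,  90.]), 0.63)]]
expected tab [array([0.579, 0.089, 0.164]), array([0.576, 0.074, 0.16 ])]
```

View pics/s4.png

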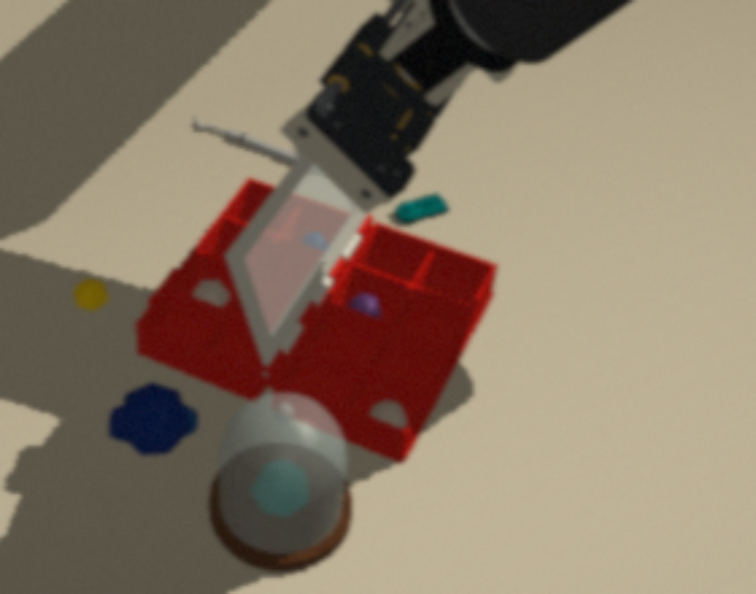

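Leaf is past upright at about 1.87 rad. It leans over the right tray at crop (300,260), the hand is behind it, and the sorter hasn't moved.

```bash
python3 -m inch '[1,-8.7,0.6,5,0,1.5,0, 1,-17.7,0.6,11,0,3.1,0, 1,-26.3,0.7,17,0,4.8,0, 1,-34.6,0.8,23.7,0,6.6,0, 1,-42.5,0.9,30.6,0,8.3,0]'; python3 -m inch '[1,-8.4,0,6,0,1.7,0, 1,-16.5,0,12.4,0,3.4,0, 1,-24.2,0,19,0,5.2,0, 1,-31.4,0,26,0,6.9,0, 1,-38.3,0,33.3,0,8.5,0]'; 
python3 plan.py 2.51 2.87 10
```

```text
clock: 8.6
tool_pos: [0.5924, 0.1363, 0.285]
orientation: [179.9, 27.8, 74.3]
force: [0.6, 1.3, -0.5]
opening: 0.0004
gripper_force: 0.1
clock: 9.1
tool_pos: [0.579, 0.0887, 0.2735]
orientation: [179.8, 19.3, 74.3]
force: [0.4, -1.1, 0.1]
opening: 0.0004
gripper_force: 0.1
2.51 [-4.6  0.5  4.1 -0.   1.2 -0.5]
2.55 [-9.5  0.6  8.5 -0.   2.3 -0.5]
2.59 [-14.1   0.6  13.   -0.    3.5  -0.5]
2.63 [-18.6   0.7  17.6   0.    4.6  -0.5]
2.67 [-22.9   0.7  22.4   0.    5.8  -0.5]

2.71 [-4.6 -0.   4.4 -0.   1.1 -0. ]
2.75 [-9.   0.   8.9  0.   2.3 -0. ]
2.79 [-13.2   0.   13.4  -0.    3.4  -0. ]
2.83 [-17.2   0.   18.1  -0.    4.6   0. ]
2.87 [-21.1  -0.   22.9   0.    5.7  -0. ]
```

```bash
python3 -m inch '[1,-4.6,0.5,4,0,1.2,0, 1,-9.5,0.6,8.5,0,2.3,0, 1,-14,0.6,13,0,3.5,0, 1,-18.6,0.7,17.6,0,4.6,0, 1,-23,0.7,22.4,0,5.8,0]'; python3 -m inch '[1,-4.6,0,4.4,0,1.1,0, 1,-9,0,9,0,2.3,0, 1,-13.2,0,13.4,0,3.4,0, 1,-17.2,0,18,0,4.6,0, 1,-21,0,23,0,5.7,0]'; 
python3 plan.py 2.885 3.11 16
```

```text
clock: 9.6
tool_pos: [0.5723, 0.0613, 0.2595]
orientation: [179.9, 13.6, 74.3]
force: [-0.5, 0.4, 0.5]
opening: 0.0003
gripper_force: 0.1
clock: 10.1
tool_pos: [0.5653, 0.0364, 0.2421]
orientation: [179.9, 7.9, 74.3]
force: [-0.0, 0.3, -0.9]
opening: 0.0005
gripper_force: 0.1
2.88 [-2.4 -0.   1.2  0.1  0.5 -0.5]
2.9 [-3.9  0.   2.9  0.1  0.9 -0.5]
2.91 [-5.4  0.   4.6  0.1  1.4 -0.5]
2.93 [-6.9  0.   6.3  0.1  1.8 -0.5]
2.94 [-8.4  0.   8.   0.1  2.2 -0.5]

2.96 [-1.5 -0.   1.7  0.   0.4  0. ]
2.97 [-3.  -0.   3.3  0.   0.9 -0. ]
2.99 [-4.4  0.   5.   0.   1.3 -0. ]
3.0 [-5.8 -0.   6.7 -0.   1.7  0. ]
3.02 [-7.2 -0.   8.4  0.   2.1  0. ]

3.03 [-1.4  0.   1.7  0.   0.4 -0. ]
3.05 [-2.8  0.   3.4  0.   0.9 -0. ]
3.06 [-4.2 -0.   5.   0.   1.3  0. ]
3.08 [-5.6  0.   6.7  0.   1.7 -0. ]
3.1 [-6.9  0.   8.5  0.   2.1 -0. ]

3.11 [-1.4 -0.   1.7 -0.   0.4 -0. ]
```

```bash
python3 -m inch '[1,-2.4,0,1.2,0,0.5,0, 1,-3.9,0,2.9,0,0.9,0, 1,-5.4,0,4.6,0,1.4,0, 1,-6.9,0,6.3,0,1.8,0, 1,-8.4,0,8,0,2.2,0]'; python3 -m inch '[1,-1.5,0,1.7,0,0.4,0, 1,-3,0,3.3,0,0.9,0, 1,-4.4,0,5,0,1.3,0, 1,-5.8,0,6.7,0,1.7,0, 1,-7.2,0,8.4,0,2.1,0]'
python3 - <<'E'
from h import *
for n in ["scene","top"]:
    s=ctrl.snapshot(n); print(n,[[(k,(np.array(d["location"])*1e3).round(),round(d["p"],2)) for d in ctrl.mark_of(s,k)[:1]] for k in("tab","sorter","leaf_mid")])
E
python3 plan.py 3.03 3.15 10
```

```text
clock: 10.6
tool_pos: [0.5629, 0.0277, 0.2356]
orientation: [179.9, 5.7, 74.4]
force: [-0.1, 0.5, 1.0]
opening: 0.0003
gripper_force: 0.1
clock: 11.1
tool_pos: [0.5607, 0.0198, 0.2279]
orientation: [179.9, 3.6, 74.3]
force: [-0.6, -0.2, 0.8]
opening: 0.0006
gripper_force: 0.1
scene [[('tab', array([551., -13.,  51.]), 0.9)], [('sorter', array([632.,  99.,   0.]), 0.94)], [('leaf_mid', array([613.,  44.,  45.]), 0.83)]]
top [[], [], []]
3.03 [-1.4  0.1  1.5  0.1  0.5 -0.4]
3.04 [-2.7  0.1  3.   0.1  0.8 -0.4]
3.06 [-3.9  0.1  4.5  0.1  1.2 -0.4]
3.07 [-5.1  0.1  6.   0.1  1.6 -0.4]
3.08 [-6.3  0.1  7.5  0.1  2.  -0.4]

3.1 [-1.2 -0.   1.5 -0.   0.4 -0. ]
3.11 [-2.4 -0.   3.  -0.   0.8 -0. ]
3.12 [-3.6  0.   4.5  0.   1.1 -0. ]
3.14 [-4.8 -0.   6.   0.   1.5 -0. ]
3.15 [-24.9   0.    8.1   0.    1.9  -0. ]
```

```bash
python3 -m inch '[1,-1.4,0,1.5,0,0.5,0, 1,-2.7,0,3,0,0.8,0, 1,-3.9,0,4.5,0,1.2,0, 1,-5.1,0,6,0,1.6,0, 1,-6.3,0,7.5,0,2,0]'; python3 -m inch '[1,-1.2,0,1.2,0,0.4,0, 1,-2.4,0,2.4,0,0.8,0, 1,-3.6,0,3.6,0,1.1,0, 1,-4.5,0,4.5,0,1.4,0, 1,-4.5,0,5,0,1.4,0]';  python3 -m inch '[1,0,0,0.4,0,0,0, 1,0,0,0.8,0,0,0, 1,0,0,1.2,0,0,0, 1,0,0,1.2,0,0,0]'; python3 -c "
from h import *
p,R,o=cur();print((p+R[:,2]*TIP)*1e3,o['force'])"
```

```text
clock: 12.0
tool_pos: [0.5589, 0.0132, 0.2208]
orientation: [179.9, 1.6, 74.3]
force: [0.1, -0.1, -0.2]
opening: 0.0008
gripper_force: 0.1
clock: 12.5
tool_pos: [0.5577, 0.0088, 0.216]
orientation: [179.9, 0.2, 74.3]
force: [-0.5, 0.3, 0.8]
opening: 0.0005
gripper_force: 0.2
clock: 12.9
tool_pos: [0.5577, 0.0089, 0.2157]
orientation: [179.9, 0.3, 74.4]
force: [-3.6, -1.7, 8.1]
opening: 0.0004
gripper_force: 4.5
[557.82925088   7.95661822  37.66691135] [-3.59854887 -1.72698085  8.08082747]
```

Firm stop reached: tip at z 37.7 against the leaf's flat top at 37.5, with 8 N. Lifting straight off.

```bash
python3 -m inch '[1,0,0,-1.5,0,0,0, 1,0,0,-4,0,0,0, 1,0,0,-15,0,0,0, 1,0,0,-40,0,0,0, 1,0,0,-80,0,0,0]'; python3 -m inch '[1,-10,0,-40,0,0,0, 1,60,0,-80,0,0,0, 1,110,0,-80,0,0,0, 1,160,0,-80,0,0,0, 1,200,0,-80,0,0,0]';python3 -m inch '[1,40,0,0,0,0,0, 1,80,0,0,0,0,0,1,80,0,0,0,0,0]'
python3 - <<'E'
from h import *
import cv2
for n in ["scene","top"]:
    s=ctrl.snapshot(n); print(n,[[(k,(np.array(d["location"])*1e3).round(),round(d["p"],2)) for d in ctrl.mark_of(s,k)[:1]] for k in("tab","sorter","leaf_mid","dome","azurite","pick","finger_pad")])
    if n=="scene": cv2.imwrite("pics/s5.png",cv2.cvtColor(cv2.resize(s["frame"][120:340,180:460],None,fx=2.7,fy=2.7),cv2.COLOR_RGB2BGR))
print("flat tab",world(-.045,-.13,.036), "leaf", world(0,-.055,.036))
E
```

```text
clock: 13.4
tool_pos: [0.5569, 0.0092, 0.2942]
orientation: [-179.9, 0.4, 74.3]
force: [1.5, 0.2, 0.7]
opening: -0.0
gripper_force: 0.0
clock: 13.9
tool_pos: [0.6069, 0.1869, 0.3757]
orientation: [179.8, 0.1, 74.3]
force: [1.3, -0.3, -0.4]
opening: 0.0003
gripper_force: 0.0
clock: 14.2
tool_pos: [0.6289, 0.2667, 0.3727]
orientation: [179.9, 0.3, 74.5]
force: [-0.6, -0.4, -0.3]
opening: 0.0001
gripper_force: 0.0
scene [[('tab', array([550., -16.,  37.]), 0.88)], [('sorter', array([625., 100.,   2.]), 0.79)], [('leaf_mid', array([613.,  46.,  37.]), 0.67)], [('dome', array([800.,  98.,   3.]), 0.6)], [('azurite', array([549., -14.,  34.]), 0.68)], [('pick', array([440.,  27.,   1.]), 0.73)], [('finger_pad', array([485., 166.,  -5.]), 0.7)]]
top [[('tab', array([547., -14.,  35.]), 0.72)], [('sorter', array([626.,  98.,  -0.]), 0.76)], [('leaf_mid', array([612.,  46.,  35.]), 0.86)], [('dome', array([799., 103.,   0.]), 0.94)], [('azurite', array([752.,   4.,   2.]), 0.59)], [('pick', array([614., 131.,   2.]), 0.74)], [('finger_pad', array([486., 168.,   1.]), 0.89)]]
flat tab [ 0.55148966 -0.01445363  0.036     ] leaf [0.6145796  0.04612409 0.036     ]
```

View pics/s5.png

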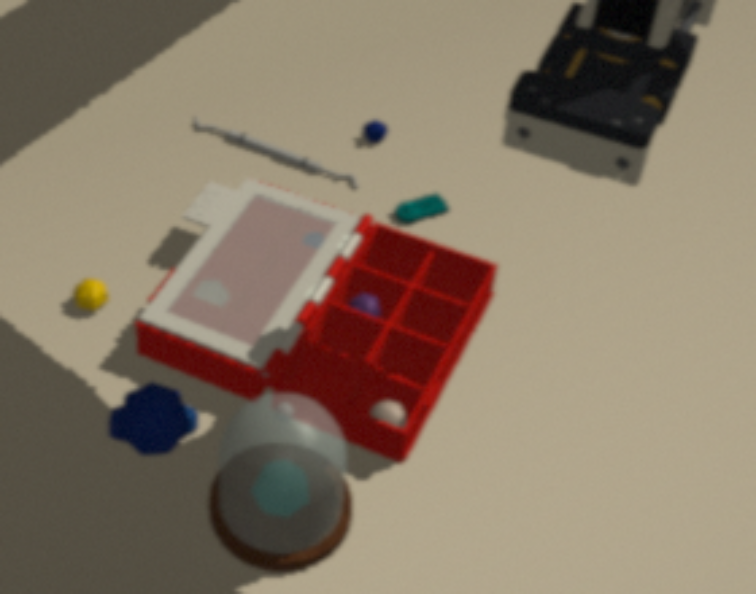

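The leaf lies flat on the right-hand tray, with the tab at crop (210,205). The stones are in their wells, the sorter and its neighbours haven't moved, and the hand is clear.

```bash
python3 -c "
from plant import ctrl
print(ctrl.close_job())"
```

```text
the job is handed in; nothing more can be done
None
```

I pushed the leaf up and over the spine and laid it flat on the right-hand tray without gripping anything; the last pictures show the sorter, stones and surroundings where they were and the hand clear, and the job was handed in at about 14 s.

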